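Make up a specimen set and stack the trays turned so they stand clear

TASK

Make up the set of three polished specimens in the slim grey tray that already holds the mount with the round section: set the mount with the single bar section next to it in the middle bay and the mount with two small sections in the remaining end bay, polished faces up. Stack the empty tray on top, turned end for end so that its label ledge is over the other tray's plain end and it stands level on the ribs inside, and never let it rest on the polished faces; the loupe finishes standing in the middle bay of this upper tray. Leave the objective can, the spare eyepiece and the oil bottle where they are.

Things in the scene. Friction and masses are not known exactly. Their poses are not given: they have to be found in the camera images.
- tray_started: slim grey open tray holding one mount, loose, 160 g. Rim 240 mm (x) by 66 mm (y), 40 mm high; origin: centre of underside, z up. Ledge with white label sticks out at the +x end, -x end plain. Floor 3 mm thick; 2 mm ridges across at x = +-36 mm make three bays with centres x = -74, 0, +74 mm (round mount at +74). Inside width 51 mm at the floor, 36 mm between the ribs, 62 mm at the rim
- tray_empty: second tray, empty, alike in every size, same frame (+x to its label ledge); starts lying roughly the same way round. Grip across the vertical lip (top 10 mm, 66 mm over both long sides) at mid-length. Ribs inside both long sides at x = +100 and -46 mm, flat tops 34 mm above the underside. Turned 180 degrees on a like tray it stands on them, centres in line, 2.5 mm play; unturned it nests
- tray_empty_label (a point): middle of the label ledge of the empty tray, at rim height: 127 mm from that tray's origin along its +x. Loose, 160 g like the other; floor outside 228 x 55 mm
- mount_round_center (a point): black round moulded specimen mount, 30 mm diameter, 19 mm tall, with one round metal section in its upper face; starts in the started tray and stays there; point at its centre, z up
- mount_bar_center (a point): black round moulded specimen mount, 30 mm diameter, 16 mm tall, with one long rectangular metal section in its upper face; loose on the bench, 22 g; point at its centre, half-way up, z up
- mount_twin_center (a point): black round moulded specimen mount, 30 mm diameter, 18 mm tall, with two small square metal sections side by side in its upper face; loose on the bench, 22 g; point at its centre, half-way up, z up
- loupe_8x_center (a point): black loupe standing on its foot, a short cylinder 36 mm diameter (33 mm in the top third), 30 mm tall, with a white band round it; loose on the bench, 35 g; point at its centre, half-way up, z up
- lens_can_center (a point): objective in its screw can, black with a grey knurled cap, 37 mm diameter, 54 mm tall; a bystander; point at its centre
- eyepiece_center (a point): spare microscope eyepiece, black, 34 mm diameter, 51 mm tall; a bystander; point at its centre
- oil_bottle_center (a point): small amber oil bottle with a white cap, 27 mm diameter, 60 mm tall; a bystander; point at its centre

How it is judged (in metres and radians):
At the end, for the whole second after the job is handed in: Mounts flat, face up: bar within 20 mm of the started tray's middle, round 52-100 mm towards its label end, twin 52-100 mm the other way. Empty tray level on the ribs (34 +-3 mm up, centres within 7 mm), ledge over the plain end. Loupe upright in it within 20 mm of its middle. All released, at rest (x of mount_round_center in the frame of tray_started between 0.052 and 0.1 m and x of mount_bar_center in the frame of tray_started between -0.02 and 0.02 m and x of mount_twin_center in the frame of tray_started between -0.1 and -0.052 m and z of mount_round_center in the frame of tray_started between 0.009 and 0.015 m and z of mount_bar_center in the frame of tray_started between 0.008 and 0.014 m and z of mount_twin_center in the frame of tray_started between 0.009 and 0.015 m and angle between each of mount_round_center, mount_bar_center, mount_twin_center, loupe_8x_center's own z axis and vertical below 0.1 rad and horizontal distance between tray_empty and tray_started below 0.007 m and z of tray_empty in the frame of tray_started between 0.031 and 0.037 m and x of tray_empty_label in the frame of tray_started below -0.11 m and angle between each of tray_started, tray_empty's own z axis and vertical below 0.05 rad and height (world z) of tray_started below 0.004 m and x of loupe_8x_center in the frame of tray_empty between -0.02 and 0.02 m and z of loupe_8x_center in the frame of tray_empty between 0.015 and 0.021 m and linear speed of tray_empty below 0.02 m/s); the robot touches nothing.
It fails at once if the upper tray bears on a polished specimen (contact force between tray_empty and mount_round above 1 N or contact force between tray_empty and mount_bar above 1 N or contact force between tray_empty and mount_twin above 1 N).
It fails at once if a bystander is disturbed (moved more than 25 mm or toppled) (distance of any of lens_can_center, eyepiece_center, oil_bottle_center from where it was at the start of the episode above 0.025 m).
It also fails if it takes over 120 s, if anything falls off the work surface, if the arm or the gripper's body presses on something with over 40 N, if the wrist force passes 120 N, or if a joint passes its speed limit or range.

ROBOT

A 7-joint arm with a two-finger parallel gripper is mounted at the origin on a cart in front of the work surface, level with it; the furniture and walls round the work are solid. World frame = base frame: x ahead of the robot, y to its left, z up, the work surface at z = 0. Lengths are in mm, angles in degrees, forces in N, time in s.
With the tool pointing down it reaches from about 400 to 850 mm from the base axis. Payload 4.4 kg.
Tool frame: the origin (TCP) lies between the finger pads; the fingertips stand 8 mm ahead of it and the grasp point (between the pads) lies 11 mm behind it; z points along the fingers, y is the line along which they close (so a half turn about z gives the same grasp; the last joint's range is limited). The gripper opens to 94 mm and grips with 3 to 60 N. Pads are 16 mm wide; open, the fingers measure 119 mm over their backs; the gripper's body (75 mm by 177 mm) begins 78 mm behind the grasp point.
Start: joints at [66.99, 36.005, 2.206, 86.941, -1.547, 57.084, -1.146], TCP at [214.22, -613.7, 213.478] pointing down, gripper open.
Joint ranges: [-175.42, 175.42], [-21.48, 121.26], [-71.46, 75.88], [10.55, 141.38], [-63.04, 243.04], [13.31, 113.54], [-168.57, 168.57]. Speed limits (degrees/s): [147.25, 147.25, 180, 180, 180, 180, 180].

INTERFACE

Orientations are given as a 3x3 rotation matrix whose columns are the frame's x, y, z axes.
In Python, from rig import get_obs, read_camera, job_done gives the robot as it stands.
- The arm moves only by the tool carry_out, never from a script. Its argument "motion" is a list of rows, each a list of 5 numbers: the closure, from 0 (fully open) to 1 (shut), then the shift along the tool's x, y, z scaled (see below), then the turn about the tool's z scaled (see below). In form: [[fingers, dx, dy, dz, yaw], ...]. A call has 1 to 12 rows; each row is the pose to reach, as a shift and turn from the pose commanded when the call began, along the tool's axes at that moment, turning the shorter way round; what a row does not reach only later rows make up. The controller multiplies each number of a shift by 0.1 m and each number of a turn by pi rad. A row lasts 1/12 s, in which the tool goes at most 41.7 mm and 7.16 degrees, less where a joint would pass 70% of its speed; a pose out of reach is approached as far as the arm can. A call with a number of a shift or a turn outside -1 to 1 is refused whole. A call with a gripper value outside its range is refused whole. The fingers move at their own pace and stop on an object; "grip_force" is the grip in N (left out, the last holds). Time passes only in rows, so rows that repeat a pose let the fingers close. It gives the time, the measured TCP pose, the force, the opening and the grip force at its end, in the units of the state.
- get_obs(): the state, without advancing time (a new reading comes with each control period).
- read_camera(name): name is "side" or "top"; returns a dict with "frame" (420x560x3 uint8, red, green, blue), "range_z" (420x560 float32, mm along the optical axis (not along the pixel's ray), 0 where there is no reading), "fx", "fy", "cx", "cy" (pixels), "dist_coeffs" ([k1, k2, p1, p2, k3] as OpenCV has them; the pictures are not rectified), "R" (3x3) and "t" (3): a world point X has camera coordinates R X + t. Camera axes: x right, y down, z forward; pixel columns grow to the right and rows downward; lengths in mm; the calibration is good to about 2 mm. A picture is of the moment at which its call begins.
- job_done(): hands the job in; it is judged then, once.
The state is a dict: "time_s": time; "joint_pos": joint angles; "joint_vel": joint speeds; "joint_efforts": joint torques, N m; "eef_pos": TCP position; "orientation": TCP orientation; "contact_force": force on the tool from outside, world axes, zero at the start; "ft_torque": the same for the moment, N m; "grip_width": finger opening in mm; "gripper_force": force on a finger pad.
Only numpy, scipy, OpenCV 4.12 (cv2) and the standard library are available. Lean on these libraries where they do the work, as an engineer would, in place of code of your own. Each camera call takes 0.05 s, during which the arm holds its last target. There are 200 camera calls.

## Working session

There is one attempt and no reset: what is moved stays moved. The work goes in short steps, Python scripts to look and compute and a tool call to move; the robot and the scene stay as the last step left them, time stands still between calls to the robot, and variables do not carry over. Pictures are saved under pics/ and viewed, at most 14 in all, crops included, and the job is handed in when it is done.

Besides the shell and the picture viewer there is one more tool, called after "Request:" as name(argument=value, ...) on one line, values as JSON. carry_out: Moves the arm, as the interface text tells. Shifts and turns lie within -1 to 1; 1 stands for 0.1 m of shift or pi rad of turn. Its arguments: {"type":"object","properties":{"motion":{"type":"array","items":{"type":"array","items":{"type":"number"}}},"grip_force":{"type":"number"}},"required":["motion"]}

```bash
mkdir -p pics
cat > h.py <<'E'
import numpy as np, cv2
from rig import get_obs, read_camera
def snap(cam,name=None):
    c=read_camera(cam); 
    if name: cv2.imwrite('pics/'+name,cv2.cvtColor(c['frame'],cv2.COLOR_RGB2BGR))
    return c
def world(c,uv,z=None):
    uv=np.array(uv,float).reshape(-1,1,2)
    K=np.array([[c['fx'],0,c['cx']],[0,c['fy'],c['cy']],[0,0,1]])
    n=cv2.undistortPoints(uv,K,np.array(c['dist_coeffs'])).reshape(-1,2)
    R=np.array(c['R']);t=np.array(c['t']).reshape(3)
    d=np.c_[n,np.ones(len(n))]
    if z is None:
        u=uv.reshape(-1,2).round().astype(int); r=c['range_z'][u[:,1],u[:,0]]
        return (d*r[:,None]-t)@R
    o=-R.T@t; w=d@R
    return o+w*((z-o[2])/w[:,2])[:,None]
def cloud(c):
    h,w=c['range_z'].shape
    v,u=np.mgrid[:h,:w]; P=world(c,np.c_[u.ravel(),v.ravel()])
    P[c['range_z'].ravel()<=0]=np.nan
    return P.reshape(h,w,3)
E
python3 - <<'E'
from h import *
for n in('top','side'):
    c=snap(n,n+'0.png'); print(n,(-np.array(c['R']).T@np.array(c['t']).reshape(3)).round(), c['fx'],np.array(c['R'])[2].round(2))
    np.savez(n+'0.npz',**c)
o=get_obs();print(o)
E
```

```text
top [ 353. -104. 1351.] 442.99423750235394 [ 0.15  0.01 -0.99]
side [  221. -1264.   626.] 542.3620175710007 [ 0.25  0.87 -0.43]
{'time_s': 0.1, 'joint_pos': array([66.99024329, 36.05486378,  2.20276899, 86.98826397, -1.54610183,
       57.08144548, -1.14486871]), 'joint_vel': array([ 0.07351431, -0.12645348,  0.06120935, -0.15308534,  0.06113529,
        0.01576807,  0.04539256]), 'joint_efforts': array([ 3.07178350e-03, -5.50782359e+01,  1.14736576e+00, -1.87115926e+01,
       -5.21969609e-02,  1.91990338e-02,  5.10178234e-05]), 'eef_pos': array([ 214.02944003, -613.16129833,  212.64314978]), 'orientation': array([[ 9.44139454e-01,  3.29545689e-01, -5.74086202e-04],
       [ 3.29546188e-01, -9.44138177e-01,  1.55351327e-03],
       [-3.00631002e-05, -1.65592109e-03, -9.99998629e-01]]), 'contact_force': array([-0.33196637, -0.7635959 ,  0.15675777]), 'ft_torque': array([-0.04012036,  0.01612852,  0.00413469]), 'gripper_force': 0.0, 'grip_width': 93.73698771856715}
```

View pics/top0.png

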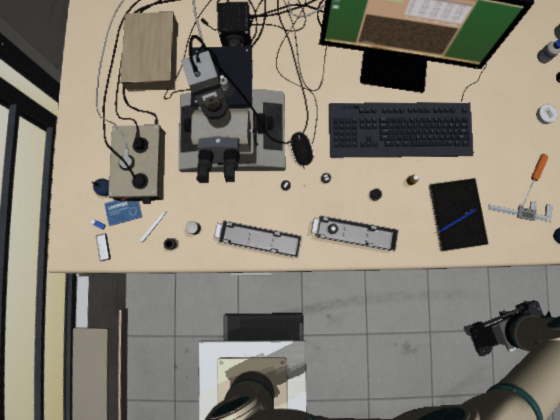

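View pics/side0.png

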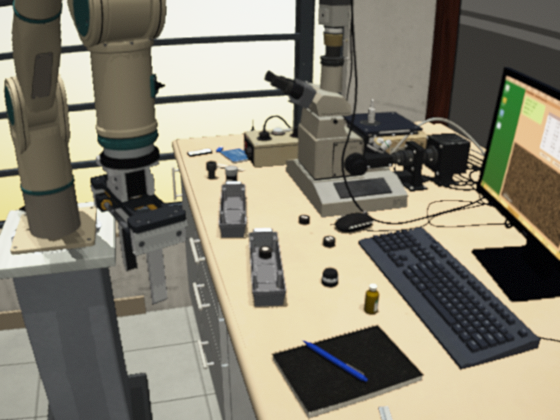

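The top view shows the empty tray at about (259,239) and the started tray at (355,233) with its mount at (333,229). The loose mounts are at (286,185) and (326,178), the loupe at (376,195) and the bottle at (413,180). The can (192,228) and eyepiece (170,244) are on the left.

Run:
```python
from h import *
c=dict(np.load('top0.npz')); P=cloud(c)
f=cv2.cvtColor(c['frame'],cv2.COLOR_RGB2BGR)
a=cv2.resize(f[160:265,210:410],None,fx=4,fy=4,interpolation=cv2.INTER_CUBIC)
cv2.imwrite('pics/crop0.png',a)
for n,u in dict(m1=(286,185),m2=(326,178),loupe=(376,195),oil=(413,180),can=(192,228),eye=(170,244),round=(333,229)).items():
    x,y=u; w=P[y-12:y+13,x-12:x+13].reshape(-1,3); w0=P[y,x]
    s=w[(w[:,2]>np.nanmax(w[:,2])-6)&(w[:,2]>5)]
    print(n,w0.round(1),'top',np.nanmean(s,0).round(1),len(s),np.nanmin(s,0).round(),np.nanmax(s,0).round())
for n,(x0,x1) in dict(empty=(208,306),started=(306,404)).items():
    w=P[212:262,x0:x1].reshape(-1,3); s=w[(w[:,2]>33)&(w[:,2]<48)]
    r=cv2.minAreaRect(s[:,:2].astype(np.float32)); print(n,r,len(s),np.median(s[:,2]))
b=P[195:210,240:370].reshape(-1,3);print('bench',np.nanmedian(b,0))
```

```text
m1 [ 617.3 -110.7   19.9] top [ 619.2 -107.2   20.1] 31 [ 607. -120.   18.] [633. -95.  24.]
m2 [ 636.1 -233.3   24.6] top [ 641.3 -235.    22.6] 31 [ 626. -246.   20.] [ 653. -221.   26.]
loupe [ 579.6 -382.7   32. ] top [ 586.7 -383.5   32.3] 56 [ 570. -395.   30.] [ 598. -368.   36.]
oil [ 620.6 -493.8   49.9] top [ 627.  -495.7   61.9] 11 [ 624. -503.   60.] [ 631. -490.   66.]
can [485.4 168.4  60.3] top [488.9 173.3  57.8] 67 [471. 154.  56.] [507. 190.  62.]
eye [439.7 235.8  50.8] top [442.3 238.6  53.8] 50 [428. 223.  52.] [454. 254.  58.]
round [ 479.5 -249.7   23.8] top [ 480.4 -244.    43.8] 18 [ 441. -281.   42.] [ 514. -217.   48.]
empty ((455.1885070800781, -22.967239379882812), (255.07867431640625, 66.49962615966797), 77.96371459960938) 376 40.41746138386194
started ((466.9255065917969, -312.0614013671875), (254.18907165527344, 67.20687866210938), 78.4767837524414) 371 40.27025257592896
bench [ 566.53022254 -166.95193832    1.68749872]
```

View pics/crop0.png

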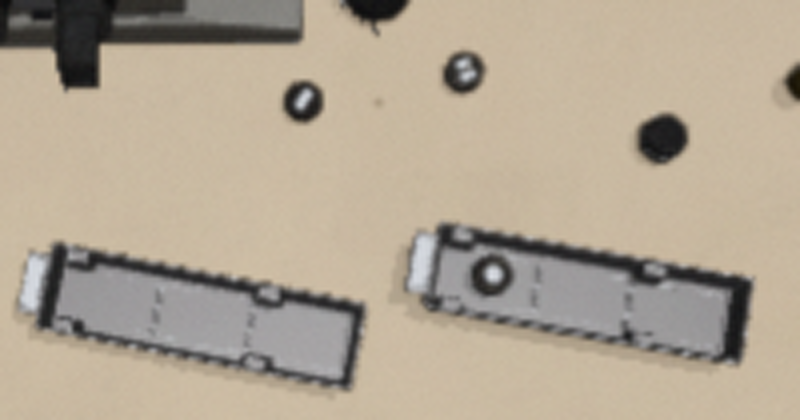

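The crop shows the bar mount at crop (304,101), so about px (286,185), and the twin at (463,72), about px (325,178). Both ledges point left (+y), and the ribs and ridges are visible.

```bash
cat >> h.py <<'E'
def plan(pos,yaw=None,p0=None,y0=None):
    "total shift in current tool axes (0.1 m units) and turn (pi units)"
    o=get_obs(); R=np.array(o['orientation']); p=np.array(o['eef_pos']) if p0 is None else np.array(p0)
    y=np.degrees(np.arctan2(R[1,0],R[0,0])) if y0 is None else y0
    a=np.radians(y); Rt=np.array([[np.cos(a),np.sin(a),0],[np.sin(a),-np.cos(a),0],[0,0,-1]])
    d=Rt.T@(np.array(pos)-p)/100
    print('from',p.round(1),'yaw',round(y,2),'shift',d.round(3),'turn',None if yaw is None else round(-(yaw-y)/180,4))
E
python3 - <<'E'
from h import *
c=dict(np.load('top0.npz')); P=cloud(c); H=P.reshape(-1,3)
print('bar/twin/loupe/round by ray',*[world(c,[u],z)[0].round(1) for u,z in (((285.6,184.9),14),((325.4,177.6),16),((375.3,194.2),25),((332.6,228.3),20))])
for x0,x1,y0,y1 in ((560,670,-220,20),(560,700,-300,-150),(500,640,-480,-300)):
    s=H[(H[:,0]>x0)&(H[:,0]<x1)&(H[:,1]>y0)&(H[:,1]<y1)&(H[:,2]>45)]
    print((x0,x1,y0,y1),len(s), s.min(0).round() if len(s) else '', s.max(0).round() if len(s) else '')
s=dict(np.load('side0.npz'));S=cloud(s)
for n,u in dict(bar=(305,218),twin=(329,239),loupe=(331,272),round=(265,250)).items(): print(n,S[u[1],u[0]].round(1))
plan([641,-235,60],-11.5)
plan([641,-235,60],-11.5,y0=-11.5)
E
```

```text
bar/twin/loupe/round by ray [ 618.8 -109.5   14. ] [ 639.2 -232.3   16. ] [ 583.3 -382.1   25. ] [ 481.9 -249.    20. ]
(560, 670, -220, 20) 368 [ 567. -105.   45.] [670.  20. 354.]
(560, 700, -300, -150) 0  
(500, 640, -480, -300) 1 [ 500. -311.   45.] [ 500. -311.   45.]
bar [ 619.5 -116.7   16.6]
twin [ 639.1 -236.    17.7]
loupe [ 586.7 -387.2   28.3]
round [ 480.3 -256.5   22.9]
from [ 214.  -613.2  212.6] yaw 19.24 shift [ 5.277 -2.163  1.526] turn 0.1708
from [ 214.  -613.2  212.6] yaw -11.5 shift [ 3.43  -4.557  1.526] turn -0.0
```

Request:
carry_out(motion=[[0,1,-0.4,0,0.1708],[0,1,-0.4,0,0.1708],[0,1,-0.4,0,0.1708],[0,1,-0.4,0,0.1708],[0,1,-0.4,0,0.1708],[0,1,-0.4,0,0.1708]])

```text
time_s: 0.6
eef_pos: [296.1, -542.2, 213.1]
orientation: [[0.98, -0.199, -0.001], [-0.199, -0.98, 0.001], [-0.001, -0.0, -1.0]]
contact_force: [-0.4, -0.2, -0.0]
grip_width: 94.2
gripper_force: 0.0
```

Request:
carry_out(motion=[[0,0.69,-0.927,0.3,0],[0,0.69,-0.927,0.3,0],[0,0.69,-0.927,0.3,0],[0,0.69,-0.927,0.3,0],[0,0.69,-0.927,0.3,0]])

```text
time_s: 1.02
eef_pos: [383.3, -463.6, 182.5]
orientation: [[0.981, -0.194, -0.0], [-0.194, -0.981, 0.002], [-0.001, -0.002, -1.0]]
contact_force: [-0.7, -1.4, -0.0]
grip_width: 93.9
gripper_force: 0.0
```

Request:
carry_out(motion=[[0,0.69,-0.927,0.3,0],[0,0.69,-0.927,0.3,0],[0,0.69,-0.927,0.3,0],[0,0.69,-0.927,0.3,0],[0,0.69,-0.927,0.3,0]])

```text
time_s: 1.43
eef_pos: [468.3, -388.0, 152.9]
orientation: [[0.981, -0.196, -0.001], [-0.196, -0.981, 0.001], [-0.001, -0.001, -1.0]]
contact_force: [-0.4, -0.4, 0.1]
grip_width: 94.2
gripper_force: 0.0
```

Request:
carry_out(motion=[[0,0.69,-0.927,0.3,0],[0,0.69,-0.927,0.3,0],[0,0.69,-0.927,0.3,0],[0,0.69,-0.927,0.3,0],[0,0.69,-0.927,0.3,0]])

```text
time_s: 1.85
eef_pos: [553.8, -312.1, 123.1]
orientation: [[0.98, -0.198, -0.001], [-0.198, -0.98, -0.0], [-0.001, 0.0, -1.0]]
contact_force: [-0.3, -1.3, -0.2]
grip_width: 93.9
gripper_force: 0.0
```

Request:
carry_out(motion=[[0,0.69,-0.927,0.3,0],[0,0.69,-0.927,0.3,0],[0,0.69,-0.927,0.3,0],[0,0.69,-0.927,0.3,0],[0,0.69,-0.927,0.3,0],[0,0.69,-0.927,0.3,0],[0,0.69,-0.927,0.3,0]])

```text
time_s: 2.43
eef_pos: [637.9, -239.1, 94.3]
orientation: [[0.979, -0.204, -0.0], [-0.204, -0.979, -0.003], [0.0, 0.003, -1.0]]
contact_force: [-0.5, -0.2, -0.4]
grip_width: 93.8
gripper_force: 0.0
```

Run:
```python
from h import *
c=snap('side'); cv2.imwrite('pics/s1.png',cv2.cvtColor(cv2.resize(c['frame'][150:300,200:400],None,fx=4,fy=4,interpolation=cv2.INTER_CUBIC),cv2.COLOR_RGB2BGR))
plan([639.5,-234,11])
```

```text
from [ 638.2 -238.6   94.4] yaw -11.76 shift [ 0.003 -0.047  0.834] turn None
```

View pics/s1.png

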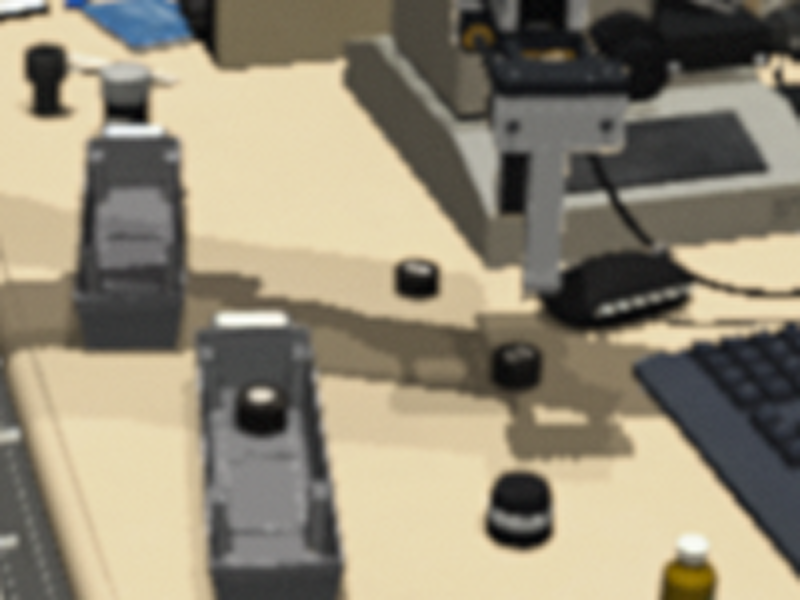

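Request:
carry_out(motion=[[0,0,-0.04,0.4,0],[0,0,-0.04,0.4,0],[0,0,-0.04,0.82,0],[0,0,-0.04,0.82,0],[0,0,-0.04,0.82,0],[0,0,-0.04,0.82,0],[0,0,-0.04,0.82,0],[0,0,-0.04,0.82,0]])

```text
time_s: 3.15
eef_pos: [640.6, -231.2, 12.5]
orientation: [[0.98, -0.2, 0.0], [-0.2, -0.98, -0.0], [0.0, 0.0, -1.0]]
contact_force: [0.7, 0.4, -0.7]
grip_width: 93.9
gripper_force: 0.0
```

Request:
carry_out(motion=[[0.7,0,0,0,0],[0.75,0,0,0,0],[0.8,0,0,0,0],[0.8,0,0,0,0],[0.8,0,0,0,0],[0.8,0,0,0,0],[0.8,0,0,0,0],[0.8,0,0,0,0],[0.8,0,0,0,0],[0.8,0,0,0,0],[0.8,0,0,0,0],[0.8,0,0,0,0]], grip_force=15)

```text
time_s: 4.15
eef_pos: [640.6, -230.8, 11.5]
orientation: [[0.98, -0.199, -0.0], [-0.199, -0.98, -0.0], [-0.0, 0.0, -1.0]]
contact_force: [1.6, 0.3, -1.1]
grip_width: 29.5
gripper_force: 15.0
```

Request:
carry_out(motion=[[0.8,0,0,-0.3,0],[0.8,0,0,-0.6,0],[0.8,0,0,-0.8,0],[0.8,0,0,-0.8,0],[0.8,0,0,-0.8,0],[0.8,0,0,-0.8,0]])

```text
time_s: 4.65
eef_pos: [640.0, -230.3, 90.7]
orientation: [[0.98, -0.199, -0.001], [-0.199, -0.98, 0.001], [-0.001, -0.0, -1.0]]
contact_force: [0.0, 0.0, -1.1]
grip_width: 29.8
gripper_force: 15.0
```

Run:
```python
from h import *
print(get_obs()['grip_width'],get_obs()['gripper_force'])
o=np.array([465.5,-319]);d=np.array([np.cos(np.radians(78.5)),np.sin(np.radians(78.5))])
t=o-73*d;print(t)
plan([*t,92])
```

```text
29.76778136309385 15.000005811452866
[ 450.94614079 -390.53450344]
from [ 640.  -230.3   90.7] yaw -11.5 shift [-1.533  1.947 -0.013] turn None
```

Request:
carry_out(motion=[[0.8,-0.25,0.32,0,0],[0.8,-0.5,0.64,0,0],[0.8,-0.766,0.974,0,0],[0.8,-0.766,0.974,0,0],[0.8,-0.766,0.974,0,0]])

```text
time_s: 5.07
eef_pos: [542.2, -313.7, 90.1]
orientation: [[0.979, -0.206, -0.004], [-0.206, -0.979, 0.0], [-0.004, 0.001, -1.0]]
contact_force: [1.3, 1.1, 0.5]
grip_width: 29.9
gripper_force: 15.0
```

Request:
carry_out(motion=[[0.8,-0.25,0.32,0,0],[0.8,-0.5,0.64,0,0],[0.8,-0.766,0.974,0,0],[0.8,-0.766,0.974,0,0],[0.8,-0.766,0.974,0,0],[0.8,-0.766,0.974,0,0],[0.8,-0.766,0.974,0,0]])

```text
time_s: 5.65
eef_pos: [453.7, -388.9, 90.8]
orientation: [[0.981, -0.196, 0.001], [-0.196, -0.981, 0.002], [0.0, -0.002, -1.0]]
contact_force: [0.0, -0.0, -0.6]
grip_width: 29.6
gripper_force: 15.0
```

Run:
```python
from h import *
c=snap('side'); cv2.imwrite('pics/s2.png',cv2.cvtColor(cv2.resize(c['frame'][150:320,200:400],None,fx=3.5,fy=3.5,interpolation=cv2.INTER_CUBIC),cv2.COLOR_RGB2BGR))
plan([450.9,-390.5,16])
```

```text
from [ 453.8 -388.9   90.9] yaw -11.29 shift [-0.025  0.022  0.749] turn None
```

View pics/s2.png

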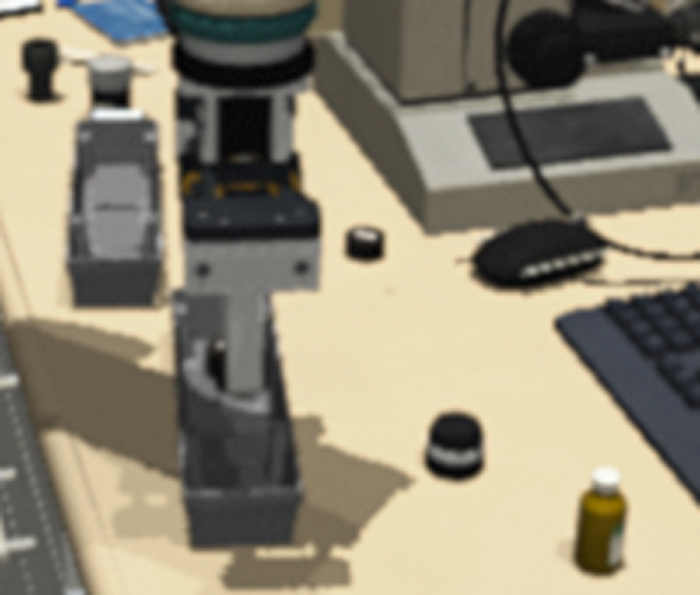

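Nothing is disturbed. The gripper with the twin is above the plain-end bay of the started tray, at about (240,390) in the crop.

Request:
carry_out(motion=[[0.8,0,0,0.2,0],[0.8,0,0,0.3,0],[0.8,0,0,0.3,0],[0.8,0,0,0.3,0],[0.8,0,0,0.3,0],[0.8,0,0,0.3,0]])

```text
time_s: 6.2
eef_pos: [452.3, -391.3, 62.1]
orientation: [[0.98, -0.199, 0.001], [-0.199, -0.98, -0.001], [0.001, 0.001, -1.0]]
contact_force: [-0.1, 0.2, -0.3]
grip_width: 29.3
gripper_force: 15.0
```

Request:
carry_out(motion=[[0.8,-0.01,0,0.2,0],[0.8,-0.01,0,0.35,0],[0.8,-0.01,0,0.46,0],[0.8,-0.01,0,0.46,0],[0.8,-0.01,0,0.46,0],[0.8,-0.01,0,0.46,0],[0.8,-0.01,0,0.46,0]])

```text
time_s: 6.78
eef_pos: [451.1, -391.3, 16.3]
orientation: [[0.98, -0.2, 0.001], [-0.2, -0.98, -0.001], [0.001, 0.001, -1.0]]
contact_force: [0.2, -0.2, -0.2]
grip_width: 29.1
gripper_force: 15.0
```

Request:
carry_out(motion=[[0.58,0,0,0,0],[0.58,0,0,0,0],[0.58,0,0,0,0],[0.58,0,0,0,0],[0.58,0,0,-0.3,0],[0.58,0,0,-0.6,0],[0.58,0,0,-0.8,0],[0.58,0,0,-0.8,0],[0.58,0,0,-0.8,0]])

```text
time_s: 7.53
eef_pos: [451.4, -391.4, 96.6]
orientation: [[0.98, -0.199, 0.002], [-0.199, -0.98, -0.002], [0.002, 0.001, -1.0]]
contact_force: [-0.6, 0.9, -1.1]
grip_width: 39.3
gripper_force: 0.0
```

Run:
```python
from h import *
c=dict(np.load('top0.npz')); H=cloud(c).reshape(-1,3)
for x1 in (595,620,640,660,680):
    s=H[(H[:,0]>560)&(H[:,0]<x1)&(H[:,1]>-230)&(H[:,1]<30)&(H[:,2]>45)]
    print(x1,len(s),*(s.min(0).round(),s.max(0).round()) if len(s) else '')
s=H[(H[:,0]>560)&(H[:,0]<640)&(H[:,1]>-230)&(H[:,1]<30)&(H[:,2]>45)];print(np.percentile(s,[0,5,25,50,75,100],axis=0).round())
plan([619,-110,90])
```

```text
595 109 [567.  11. 327.] [595.  30. 354.]
620 212 [567.   6. 308.] [620.  30. 354.]
640 300 [567.   4. 301.] [640.  30. 354.]
660 388 [567.   4. 288.] [660.  30. 354.]
680 939 [ 567. -106.   45.] [680.  30. 354.]
[[567.   4. 301.]
 [571.   7. 313.]
 [584.  13. 327.]
 [605.  18. 333.]
 [623.  24. 340.]
 [640.  30. 354.]]
from [ 451.4 -391.4   96.6] yaw -11.5 shift [ 1.081 -3.091  0.066] turn None
```

Request:
carry_out(motion=[[0.3,0.1,-0.3,0,0],[0.1,0.2,-0.6,0,0],[0,0.27,-0.773,0,0],[0,0.27,-0.773,0,0]])

```text
time_s: 7.87
eef_pos: [495.1, -314.2, 93.7]
orientation: [[0.981, -0.192, -0.001], [-0.192, -0.981, 0.005], [-0.002, -0.005, -1.0]]
contact_force: [0.3, 1.0, 0.3]
grip_width: 62.5
gripper_force: 0.0
```

Request:
carry_out(motion=[[0,0.1,-0.3,0,0],[0,0.2,-0.6,0,0],[0,0.27,-0.773,0,0],[0,0.27,-0.773,0,0]])

```text
time_s: 8.2
eef_pos: [536.3, -245.1, 94.0]
orientation: [[0.981, -0.193, -0.001], [-0.193, -0.981, 0.004], [-0.001, -0.003, -1.0]]
contact_force: [-0.2, 1.3, -0.4]
grip_width: 89.4
gripper_force: 0.0
```

Request:
carry_out(motion=[[0,0.1,-0.3,0,0],[0,0.2,-0.6,0,0],[0,0.27,-0.773,0,0],[0,0.27,-0.773,0,0]])

```text
time_s: 8.53
eef_pos: [577.9, -175.9, 94.3]
orientation: [[0.981, -0.194, -0.0], [-0.194, -0.981, 0.002], [-0.001, -0.002, -1.0]]
contact_force: [-0.2, 0.2, -0.6]
grip_width: 93.9
gripper_force: 0.0
```

Request:
carry_out(motion=[[0,0.1,-0.3,0,-0.04],[0,0.2,-0.6,0,-0.08],[0,0.27,-0.773,0,-0.12],[0,0.27,-0.773,0,-0.1667],[0,0.27,-0.773,0,-0.1667],[0,0.27,-0.773,0,-0.1667],[0,0.27,-0.773,0,-0.1667],[0,0.27,-0.773,0,-0.1667],[0,0.27,-0.773,0,-0.1667]])

```text
time_s: 9.28
eef_pos: [617.7, -110.9, 95.4]
orientation: [[0.949, 0.314, -0.0], [0.314, -0.949, -0.001], [-0.001, 0.001, -1.0]]
contact_force: [-0.3, 0.0, -0.7]
grip_width: 93.7
gripper_force: 0.0
```

Run:
```python
from h import *
c=snap('side'); cv2.imwrite('pics/s3.png',cv2.cvtColor(cv2.resize(c['frame'][100:320,200:420],None,fx=2.7,fy=2.7,interpolation=cv2.INTER_CUBIC),cv2.COLOR_RGB2BGR))
plan([619,-110,11])
```

```text
from [ 617.8 -110.4   95.5] yaw 18.37 shift [ 0.012 -0.     0.845] turn None
```

View pics/s3.png

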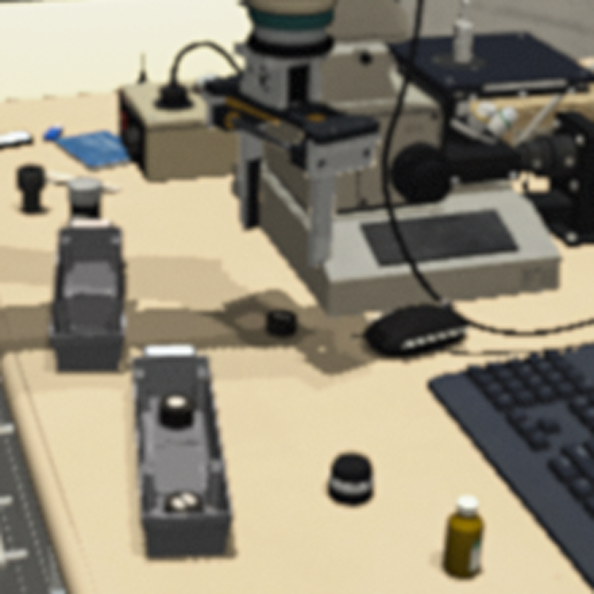

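The twin sits flat in the end bay at crop (182,500). The gripper is above the bar mount at (281,322), clear of the microscope.

Request:
carry_out(motion=[[0,0.01,0,0.3,0],[0,0.01,0,0.6,0],[0,0.01,0,0.84,0],[0,0.01,0,0.84,0],[0,0.01,0,0.84,0],[0,0.01,0,0.84,0],[0,0.01,0,0.84,0]])

```text
time_s: 9.92
eef_pos: [619.2, -109.3, 11.9]
orientation: [[0.948, 0.317, 0.0], [0.317, -0.948, -0.0], [0.0, 0.0, -1.0]]
contact_force: [-0.7, -0.1, 0.5]
grip_width: 93.8
gripper_force: 0.0
```

Request:
carry_out(motion=[[0.7,0,0,0,0],[0.75,0,0,0,0],[0.8,0,0,0,0],[0.8,0,0,0,0],[0.8,0,0,0,0],[0.8,0,0,0,0],[0.8,0,0,0,0],[0.8,0,0,0,0],[0.8,0,0,0,0],[0.8,0,0,0,0],[0.8,0,0,0,0],[0.8,0,0,0,0]])

```text
time_s: 10.92
eef_pos: [619.1, -109.1, 11.5]
orientation: [[0.948, 0.317, -0.0], [0.317, -0.948, 0.0], [-0.0, -0.0, -1.0]]
contact_force: [-0.4, -0.2, -0.1]
grip_width: 29.6
gripper_force: 15.0
```

Request:
carry_out(motion=[[0.8,0,0,-0.3,0],[0.8,0,0,-0.6,0],[0.8,0,0,-0.8,0.03],[0.8,0,0,-0.8,0.06],[0.8,0,0,-0.8,0.1],[0.8,0,0,-0.8,0.14],[0.8,0,0,-0.8,0.1667],[0.8,0,0,-0.8,0.1667],[0.8,0,0,-0.8,0.1667]])

```text
time_s: 11.67
eef_pos: [619.1, -108.9, 91.4]
orientation: [[0.98, -0.197, -0.0], [-0.197, -0.98, -0.0], [-0.0, 0.0, -1.0]]
contact_force: [0.3, 0.4, -0.1]
grip_width: 29.5
gripper_force: 15.0
```

Run:
```python
from h import *
print(get_obs()['grip_width'],get_obs()['gripper_force'])
c=snap('top'); P=cloud(c)
for n,(x0,x1) in dict(started=(306,404)).items():
    w=P[212:262,x0:x1].reshape(-1,3); s=w[(w[:,2]>33)&(w[:,2]<48)]
    print(n,cv2.minAreaRect(s[:,:2].astype(np.float32)),len(s))
plan([465.5,-319,92])
```

```text
29.491991523805407 15.000178813934326
started ((467.2779235839844, -312.14544677734375), (254.4745635986328, 67.26663970947266), 78.4306869506836) 390
from [ 619.1 -109.    91.4] yaw -11.35 shift [-1.092  2.361 -0.006] turn None
```

Request:
carry_out(motion=[[0.8,-0.12,0.26,0,0],[0.8,-0.24,0.52,0,0],[0.8,-0.364,0.787,0,0],[0.8,-0.364,0.787,0,0]])

```text
time_s: 12.05
eef_pos: [563.2, -186.1, 91.7]
orientation: [[0.979, -0.206, -0.003], [-0.206, -0.979, -0.004], [-0.003, 0.005, -1.0]]
contact_force: [-0.5, -1.4, -0.2]
grip_width: 29.7
gripper_force: 15.0
```

Request:
carry_out(motion=[[0.8,-0.12,0.26,0,0],[0.8,-0.24,0.52,0,0],[0.8,-0.364,0.787,0,0],[0.8,-0.364,0.787,0,0]])

```text
time_s: 12.38
eef_pos: [511.7, -255.6, 91.8]
orientation: [[0.978, -0.206, -0.003], [-0.206, -0.978, -0.004], [-0.002, 0.004, -1.0]]
contact_force: [0.2, -1.0, -1.1]
grip_width: 29.4
gripper_force: 15.0
```

Request:
carry_out(motion=[[0.8,-0.12,0.26,0,0],[0.8,-0.24,0.52,0,0],[0.8,-0.364,0.787,0,0],[0.8,-0.364,0.787,0,0],[0.8,-0.364,0.787,0,0]])

```text
time_s: 12.8
eef_pos: [464.0, -320.4, 91.6]
orientation: [[0.979, -0.202, -0.0], [-0.202, -0.979, -0.001], [0.0, 0.001, -1.0]]
contact_force: [0.7, 0.7, 0.2]
grip_width: 29.4
gripper_force: 15.0
```

Request:
carry_out(motion=[[0.8,0,0,0.2,0],[0.8,0,0,0.3,0],[0.8,0,0,0.3,0],[0.8,0,0,0.3,0],[0.8,0,0,0.3,0],[0.8,0,0,0.3,0],[0.8,0,0,0.3,0],[0.8,0,0,0.3,0]])

```text
time_s: 13.47
eef_pos: [465.4, -318.8, 62.0]
orientation: [[0.98, -0.199, 0.001], [-0.199, -0.98, -0.0], [0.001, 0.0, -1.0]]
contact_force: [-0.3, -0.4, -0.6]
grip_width: 29.4
gripper_force: 15.0
```

Request:
carry_out(motion=[[0.8,0,0,0.2,0],[0.8,0,0,0.35,0],[0.8,0,0,0.46,0],[0.8,0,0,0.46,0],[0.8,0,0,0.46,0],[0.8,0,0,0.46,0],[0.8,0,0,0.46,0]])

```text
time_s: 14.05
eef_pos: [465.4, -319.0, 16.2]
orientation: [[0.98, -0.199, 0.001], [-0.199, -0.98, -0.001], [0.001, 0.0, -1.0]]
contact_force: [-0.1, -0.4, -0.7]
grip_width: 29.7
gripper_force: 15.0
```

Request:
carry_out(motion=[[0.56,0,0,0,0],[0.56,0,0,0,0],[0.56,0,0,0,0],[0.56,0,0,0,0],[0.56,0,0,-0.3,0],[0.56,0,0,-0.6,0],[0.56,0,0,-0.8,0],[0.56,0,0,-0.8,0],[0.56,0,0,-0.8,0]])

```text
time_s: 14.8
eef_pos: [465.8, -319.1, 96.5]
orientation: [[0.98, -0.199, 0.002], [-0.199, -0.98, -0.001], [0.002, 0.001, -1.0]]
contact_force: [-1.0, -0.3, -0.4]
grip_width: 41.3
gripper_force: 0.0
```

Request:
carry_out(motion=[[0.3,-0.1,-0.3,0,-0.04],[0.1,-0.2,-0.6,0,-0.08],[0,-0.2,-0.9,0,-0.12],[0,-0.2,-0.95,0,-0.16],[0,-0.2,-0.95,0,-0.2],[0,-0.2,-0.95,0,-0.24],[0,-0.2,-0.95,0,-0.28],[0,-0.2,-0.95,0,-0.32],[0,-0.2,-0.95,0,-0.36],[0,-0.2,-0.95,0,-0.4],[0,-0.2,-0.95,0,-0.44],[0,-0.2,-0.95,0,-0.48]])

```text
time_s: 15.8
eef_pos: [463.5, -221.0, 94.1]
orientation: [[0.262, 0.965, -0.002], [0.965, -0.262, 0.002], [0.001, -0.002, -1.0]]
contact_force: [0.5, 0.5, -0.3]
grip_width: 93.9
gripper_force: 0.0
```

Run:
```python
from h import *
c=snap('top','t4.png'); P=cloud(c)
cv2.imwrite('pics/t4.png',cv2.cvtColor(cv2.resize(c['frame'][165:265,210:410],None,fx=4,fy=4,interpolation=cv2.INTER_CUBIC),cv2.COLOR_RGB2BGR))
plan([453.7,-29.8,95],78)
print(get_obs()['joint_pos'].round(1))
```

```text
from [ 463.3 -221.1   94.1] yaw 75.1 shift [ 1.824 -0.585 -0.009] turn -0.0161
[ 32.2  35.8 -14.5 114.5  16.1  31.8  -8.4]
```

View pics/t4.png

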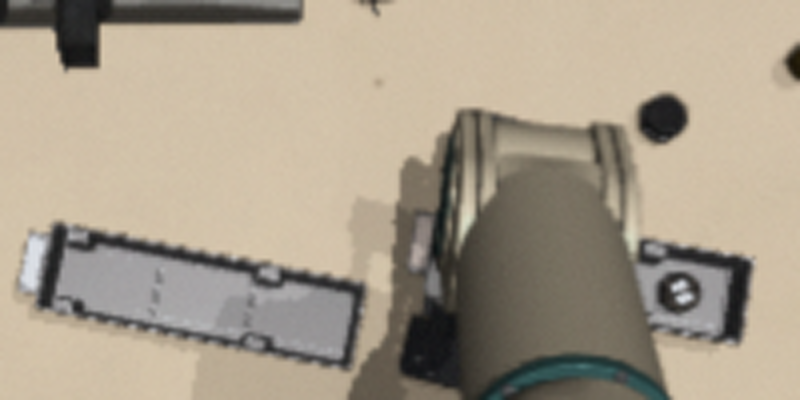

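The twin is in the plain-end bay at crop (680,292), and the empty tray hasn't moved.

Request:
carry_out(motion=[[0,0.3,-0.1,0,-0.016],[0,0.6,-0.2,0,-0.016],[0,0.9,-0.29,0,-0.016],[0,0.9,-0.29,0,-0.016]])

```text
time_s: 16.18
eef_pos: [459.7, -120.0, 94.6]
orientation: [[0.214, 0.977, -0.002], [0.977, -0.214, 0.005], [0.004, -0.003, -1.0]]
contact_force: [-0.1, -0.2, 0.9]
grip_width: 94.0
gripper_force: 0.0
```

Request:
carry_out(motion=[[0,0.3,-0.1,0,0],[0,0.6,-0.2,0,0],[0,0.92,-0.29,0,0],[0,0.92,-0.29,0.2,0],[0,0.92,-0.29,0.2,0],[0,0.92,-0.29,0.2,0],[0,0.92,-0.29,0.2,0],[0,0.92,-0.29,0.2,0],[0,0.92,-0.29,0.2,0]])

```text
time_s: 16.93
eef_pos: [452.8, -32.2, 75.8]
orientation: [[0.222, 0.975, 0.001], [0.975, -0.222, -0.0], [-0.0, 0.001, -1.0]]
contact_force: [0.5, -0.3, -0.5]
grip_width: 94.0
gripper_force: 0.0
```

Run:
```python
from h import *
plan([453.7,-29.8,24],78)
print(get_obs()['joint_pos'].round(1))
```

```text
from [452.8 -32.2  75.8] yaw 77.17 shift [0.025 0.004 0.518] turn -0.0046
[  8.   34.3 -10.7 124.3  15.9  22.6 -28.5]
```

Request:
carry_out(motion=[[0,0.02,0,0.2,-0.005],[0,0.02,0,0.4,-0.005],[0,0.02,0,0.52,-0.005],[0,0.02,0,0.52,-0.005],[0,0.02,0,0.52,-0.005],[0,0.02,0,0.52,-0.005],[0,0.02,0,0.52,-0.005],[0,0.02,0,0.52,-0.005]])

```text
time_s: 17.6
eef_pos: [453.6, -29.3, 24.3]
orientation: [[0.205, 0.979, 0.002], [0.979, -0.205, -0.0], [0.0, 0.002, -1.0]]
contact_force: [0.6, -0.3, -0.6]
grip_width: 94.1
gripper_force: 0.0
```

Request:
carry_out(motion=[[0.2,0,0,0,0],[0.3,0,0,0,0],[0.4,0,0,0,0],[0.4,0,0,0,0],[0.4,0,0,0,0],[0.4,0,0,0,0],[0.4,0,0,0,0],[0.4,0,0,0,0]], grip_force=30)

```text
time_s: 18.27
eef_pos: [453.0, -29.1, 23.5]
orientation: [[0.204, 0.979, 0.0], [0.979, -0.204, -0.0], [0.0, 0.0, -1.0]]
contact_force: [-0.7, 0.2, 1.1]
grip_width: 65.5
gripper_force: 30.0
```

Request:
carry_out(motion=[[0.4,0,0,-0.2,0],[0.4,0,0,-0.4,0],[0.4,0,0,-0.6,0],[0.4,0,0,-0.8,0],[0.4,0,0,-0.9,0],[0.4,0,0,-0.9,0],[0.4,0,0,-0.9,0]])

```text
time_s: 18.85
eef_pos: [453.0, -29.2, 113.5]
orientation: [[0.205, 0.979, 0.001], [0.979, -0.205, -0.0], [0.0, 0.001, -1.0]]
contact_force: [0.8, 0.3, -2.0]
grip_width: 65.6
gripper_force: 30.0
```

Run:
```python
from h import *
o=get_obs();print(o['grip_width'],o['gripper_force'],o['joint_pos'].round(1))
c=snap('side'); cv2.imwrite('pics/s5.png',cv2.cvtColor(cv2.resize(c['frame'][120:320,190:390],None,fx=3,fy=3,interpolation=cv2.INTER_CUBIC),cv2.COLOR_RGB2BGR))
plan([465.5,-319,114],-101.5)
```

```text
65.56631085628739 29.998294128163252 [ 10.1  30.3 -14.1 122.7  14.9  28.5 -27.1]
from [452.4 -29.2 112.9] yaw 78.21 shift [-2.81   0.72  -0.011] turn 0.9984
```

View pics/s5.png

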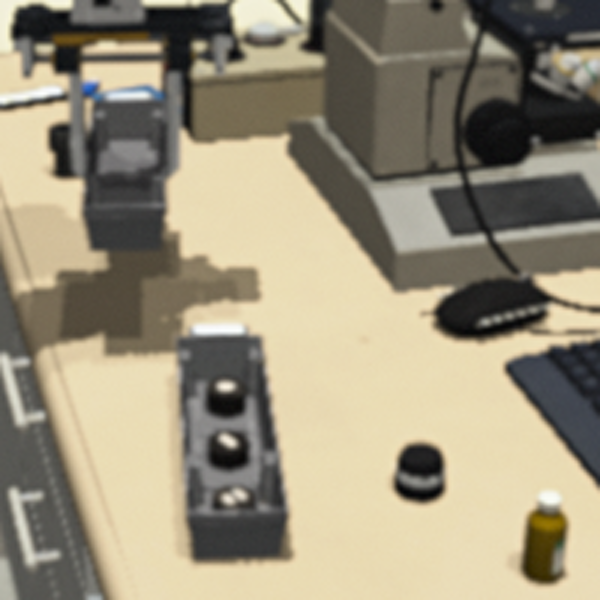

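The empty tray is held level at crop (128,170). All three mounts sit flat in the started tray at (227,397), (228,447) and (235,497).

Request:
carry_out(motion=[[0.4,-0.2,0.06,-0.1,0],[0.4,-0.4,0.12,-0.1,0],[0.4,-0.6,0.18,-0.1,0],[0.4,-0.8,0.24,-0.1,0],[0.4,-0.94,0.24,-0.1,0],[0.4,-0.94,0.24,-0.1,0]])

```text
time_s: 19.4
eef_pos: [455.5, -129.3, 122.0]
orientation: [[0.209, 0.978, -0.004], [0.978, -0.209, -0.001], [-0.002, -0.003, -1.0]]
contact_force: [0.0, 0.8, -2.5]
grip_width: 65.7
gripper_force: 30.0
```

Request:
carry_out(motion=[[0.4,-0.2,0.06,0,0],[0.4,-0.4,0.12,0,0],[0.4,-0.6,0.18,0,0],[0.4,-0.8,0.24,0,0],[0.4,-0.94,0.24,0,0],[0.4,-0.94,0.24,0,0]])

```text
time_s: 19.9
eef_pos: [460.3, -225.2, 122.2]
orientation: [[0.208, 0.978, -0.002], [0.978, -0.208, -0.001], [-0.001, -0.002, -1.0]]
contact_force: [-0.1, 0.1, -1.4]
grip_width: 66.0
gripper_force: 30.0
```

Request:
carry_out(motion=[[0.4,-0.2,0.06,0,0],[0.4,-0.4,0.12,0,0],[0.4,-0.6,0.18,0,0],[0.4,-0.8,0.24,0,0],[0.4,-0.94,0.24,0,0],[0.4,-0.94,0.24,0,0]])

```text
time_s: 20.4
eef_pos: [464.7, -321.7, 122.5]
orientation: [[0.207, 0.978, -0.002], [0.978, -0.207, -0.001], [-0.001, -0.001, -1.0]]
contact_force: [0.4, -1.3, -3.1]
grip_width: 65.8
gripper_force: 30.0
```

Request:
carry_out(motion=[[0.4,0,0,0,0.04],[0.4,0,0,0,0.08],[0.4,0,0,0,0.12],[0.4,0,0,0,0.16],[0.4,0,0,0,0.2],[0.4,0,0,0,0.24],[0.4,0,0,0,0.28],[0.4,0,0,0,0.32],[0.4,0,0,0,0.36],[0.4,0,0,0,0.4],[0.4,0,0,0,0.4],[0.4,0,0,0,0.4]])

```text
time_s: 21.4
eef_pos: [466.0, -317.5, 123.1]
orientation: [[0.994, 0.113, -0.001], [0.113, -0.994, 0.001], [-0.001, -0.001, -1.0]]
contact_force: [-0.7, -1.1, -2.5]
grip_width: 65.5
gripper_force: 30.0
```

Run:
```python
from h import *
o=get_obs();print(o['grip_width'],o['joint_pos'].round(1))
plan([465.5,-319,124],-101.5)
```

```text
65.54019317778908 [ 29.4  35.8   3.1 105.9  -3.   38.5 -49.2]
from [ 466.  -317.5  123.1] yaw 6.51 shift [-0.007  0.014 -0.009] turn 0.6001
```

Request:
carry_out(motion=[[0.4,0,0,0,0.04],[0.4,0,0,0,0.08],[0.4,0,0,0,0.12],[0.4,0,0,0,0.16],[0.4,0,0,0,0.2],[0.4,0,0,0,0.24],[0.4,0,0,0,0.28],[0.4,0,0,0,0.32],[0.4,0,0,0,0.36],[0.4,0,0,0,0.4],[0.4,0,0,0,0.4],[0.4,0,0,0,0.4]])

```text
time_s: 22.4
eef_pos: [465.9, -318.8, 123.1]
orientation: [[0.416, -0.91, -0.001], [-0.91, -0.416, 0.001], [-0.001, 0.0, -1.0]]
contact_force: [0.5, 0.3, -2.5]
grip_width: 65.9
gripper_force: 30.0
```

Request:
carry_out(motion=[[0.4,0,0,0,0.04],[0.4,0,0,0,0.08],[0.4,0,0,0,0.12],[0.4,0,0,0,0.16],[0.4,0,0,0,0.2],[0.4,0,0,0,0.2],[0.4,0,0,0,0.2],[0.4,0,0,0,0.2],[0.4,0,0,0,0.2],[0.4,0,0,0,0.2]])

```text
time_s: 23.23
eef_pos: [465.9, -319.8, 123.6]
orientation: [[-0.202, -0.979, 0.0], [-0.979, 0.202, 0.0], [-0.0, -0.0, -1.0]]
contact_force: [0.4, 0.6, -2.5]
grip_width: 65.7
gripper_force: 30.0
```

Run:
```python
from h import *
o=get_obs();print(o['grip_width'],o['joint_pos'].round(1),o['orientation'].round(3))
plan([465.5,-319,124],-101.5)
for n in('top','side'):
    c=snap(n)
    np.savez(n+'6.npz',**c)
    x0,y0,x1,y1=(290,190,430,290) if n=='top' else (200,150,360,330)
    f=cv2.resize(c['frame'][y0:y1,x0:x1],None,fx=3,fy=3,interpolation=cv2.INTER_CUBIC)
    cv2.imwrite(f'pics/{n}6.png',cv2.cvtColor(f,cv2.COLOR_RGB2BGR))
```

```text
65.6685147831978 [  10.4   40.2   34.1  106.4  -31.9   43.3 -129.6] [[-0.202 -0.979  0.   ]
 [-0.979  0.202  0.   ]
 [-0.    -0.    -1.   ]]
from [ 465.9 -319.8  123.6] yaw -101.67 shift [-0.007  0.005 -0.004] turn -0.0009
```

View pics/side6.png

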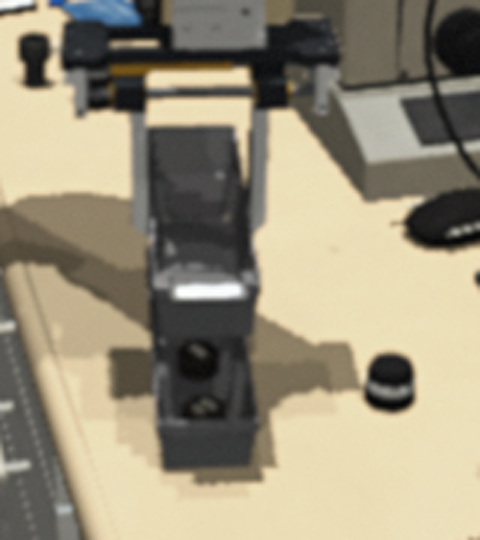

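The held tray is turned, with its label at crop (207,290) over the plain end. It lines up with the lower tray, where the bar (198,358) and twin (204,405) show.

Request:
carry_out(motion=[[0.4,0,0,0.15,0],[0.4,0,0,0.3,0],[0.4,0,0,0.45,0],[0.4,0,0,0.52,0],[0.4,0,0,0.52,0],[0.4,0,0,0.52,0],[0.4,0,0,0.52,0],[0.4,0,0,0.52,0],[0.4,0,0,0.52,0],[0.4,0,0,0.52,0]])

```text
time_s: 24.17
eef_pos: [466.2, -320.0, 72.0]
orientation: [[-0.204, -0.979, 0.001], [-0.979, 0.204, -0.0], [0.0, -0.001, -1.0]]
contact_force: [-1.1, 0.6, -1.6]
grip_width: 65.7
gripper_force: 30.0
```

Run:
```python
from h import *
a=np.radians(78.4);ex=np.array([np.cos(a),np.sin(a)]);ey=np.array([-ex[1],ex[0]]);o=np.array([465.7,-319])
c=snap('side');P=cloud(c).reshape(-1,3)
f=c['frame'][150:330,200:360]; cv2.imwrite('pics/side7.png',cv2.cvtColor(cv2.resize(f,None,fx=3,fy=3,interpolation=cv2.INTER_CUBIC),cv2.COLOR_RGB2BGR))
q=np.c_[(P[:,:2]-o)@ex,(P[:,:2]-o)@ey,P[:,2]]
m=(abs(q[:,0])<150)&(abs(q[:,1])<45); q=q[m]; g=c['frame'].reshape(-1,3)[m].astype(int)
w=(g.min(1)>170)&(q[:,2]>70)&(q[:,0]<-110); print('label',w.sum(),np.median(q[w],0).round(1),q[w].min(0).round(1),q[w].max(0).round(1))
for n,z0,z1 in(('lower',15,37),('upper',55,83)):
    s=q[(q[:,2]>z0)&(q[:,2]<z1)&(q[:,0]<-100)]; print(n,len(s),np.percentile(s[:,0],[5,50]).round(1),s[:,1].min().round(1),s[:,1].max().round(1))
plan([465.5,-319,58.5],-101.6)
```

```text
label 107 [-126.7    0.4   88.6] [-134.9  -20.    86. ] [-115.3   20.6   90.8]
lower 270 [-120.3 -116.7] -31.3 33.7
upper 294 [-119.1 -115.8] -32.3 33.3
from [ 466.1 -320.    71.9] yaw -101.77 shift [-0.008  0.008  0.134] turn -0.001
```

View pics/side7.png

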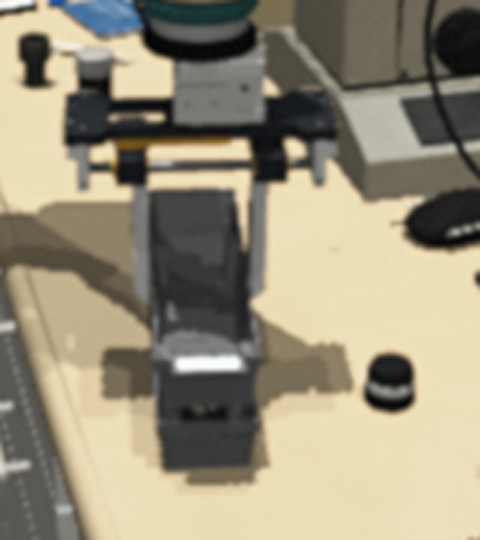

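The trays agree to about 1 mm: the label median is at -126.7 along the tray and both ends match.

Request:
carry_out(motion=[[0.4,-0.005,0,0.02,0],[0.4,-0.005,0,0.04,0],[0.4,-0.005,0,0.06,0],[0.4,-0.005,0,0.07,0],[0.4,-0.005,0,0.08,0],[0.4,-0.005,0,0.09,0],[0.4,-0.005,0,0.1,0],[0.4,-0.005,0,0.11,0],[0.4,-0.005,0,0.12,0],[0.4,-0.005,0,0.13,0],[0.4,-0.005,0,0.13,0],[0.4,-0.005,0,0.13,0]])

```text
time_s: 25.22
eef_pos: [465.9, -319.3, 58.4]
orientation: [[-0.204, -0.979, -0.0], [-0.979, 0.204, 0.0], [-0.0, 0.0, -1.0]]
contact_force: [-0.2, -0.3, -2.2]
grip_width: 65.6
gripper_force: 30.0
```

Request:
carry_out(motion=[[0.4,0,0,0.005,0],[0.4,0,0,0.01,0],[0.4,0,0,0.015,0],[0.4,0,0,0.015,0],[0.4,0,0,0.015,0]])

```text
time_s: 25.63
eef_pos: [466.0, -319.4, 57.5]
orientation: [[-0.204, -0.979, 0.001], [-0.979, 0.204, 0.0], [-0.0, -0.0, -1.0]]
contact_force: [-0.2, 0.2, 4.2]
grip_width: 65.8
gripper_force: 30.0
```

Contact came at the expected height (TCP 57.5 mm), so I'm releasing.

Request:
carry_out(motion=[[0.28,0,0,0,0],[0.26,0,0,0,0],[0.2,0,0,0,0],[0.1,0,0,0,0],[0.05,0,0,0,0],[0,0,0,0,0],[0,0,0,0,0],[0,0,0,-0.2,0],[0,0,0,-0.5,0],[0,0,0,-0.7,0],[0,0,0,-0.7,0],[0,0,0,-0.7,0]])

```text
time_s: 26.63
eef_pos: [466.6, -319.6, 127.8]
orientation: [[-0.204, -0.979, 0.002], [-0.979, 0.204, -0.001], [0.001, -0.002, -1.0]]
contact_force: [0.0, 0.1, -0.3]
grip_width: 93.7
gripper_force: 0.0
```

Run:
```python
from h import *
a=np.radians(78.4);ex=np.array([np.cos(a),np.sin(a)]);ey=np.array([-ex[1],ex[0]]);o=np.array([465.7,-319])
c=snap('side');P=cloud(c).reshape(-1,3)
q=np.c_[(P[:,:2]-o)@ex,(P[:,:2]-o)@ey,P[:,2]]
m=(abs(q[:,0])<150)&(abs(q[:,1])<45); q=q[m]; g=c['frame'].reshape(-1,3)[m].astype(int)
w=(g.min(1)>170)&(q[:,2]>60)&(q[:,0]<-110); print('label',w.sum(),np.median(q[w],0).round(1),q[w].min(0).round(1),q[w].max(0).round(1))
s=q[(q[:,2]>15)&(q[:,2]<33)&(q[:,0]<-100)]; print(np.percentile(s[:,0],[5,50]).round(1),s[:,1].min().round(1),s[:,1].max().round(1))
r=q[(q[:,2]>67)&(q[:,2]<82)&(abs(q[:,1])>25)]
for lo,hi in((-110,-60),(-60,60),(60,118)):
    z=r[(r[:,0]>lo)&(r[:,0]<hi)];print(lo,len(z),np.median(z[:,2]).round(1) if len(z) else '')
o=get_obs();print(o['joint_pos'].round(1))
plan([586,-384,130],-11.5)
plan([586,-384,130],-11.5,y0=-11.5)
```

```text
label 105 [-124.3    0.3   74. ] [-134.   -19.    71.6] [-114.8   20.6   76.8]
[-119.1 -116.4] -31.3 32.0
-110 57 72.3
-60 103 72.8
60 55 73.2
[  10.1   39.9   34.5  106.3  -31.8   43.7 -129.8]
from [ 466.  -318.9  126.8] yaw -101.76 shift [ 0.392 -1.307 -0.032] turn -0.5015
from [ 466.  -318.9  126.8] yaw -11.5 shift [ 1.305  0.398 -0.032] turn -0.0
```

Request:
carry_out(motion=[[0,0.1,-0.3,0,-0.039],[0,0.2,-0.6,0,-0.078],[0,0.3,-0.9,0,-0.117],[0,0.3,-0.9,0,-0.156],[0,0.3,-0.9,0,-0.195],[0,0.3,-0.9,0,-0.234],[0,0.3,-0.9,0,-0.273],[0,0.3,-0.9,0,-0.312],[0,0.3,-0.9,0,-0.351],[0,0.3,-0.9,0,-0.39],[0,0.3,-0.9,0,-0.429],[0,0.3,-0.9,0,-0.468]])

```text
time_s: 27.68
eef_pos: [547.1, -366.2, 125.1]
orientation: [[0.955, -0.296, -0.002], [-0.296, -0.955, 0.002], [-0.003, -0.002, -1.0]]
contact_force: [0.0, 0.8, -0.7]
grip_width: 94.1
gripper_force: 0.0
```

Request:
carry_out(motion=[[0,0,0,0,-0.032],[0,0,0,0,-0.032],[0,0,0,0,-0.032],[0,0,0,0,-0.032]])

```text
time_s: 28.02
eef_pos: [547.4, -366.8, 126.0]
orientation: [[0.978, -0.207, -0.001], [-0.207, -0.978, 0.001], [-0.001, -0.001, -1.0]]
contact_force: [0.3, 0.0, 0.3]
grip_width: 93.8
gripper_force: 0.0
```

Run:
```python
from h import *
plan([585.5,-383.5,60],-11.5)
```

```text
from [ 547.4 -366.8  126. ] yaw -11.94 shift [0.407 0.085 0.66 ] turn -0.0024
```

Request:
carry_out(motion=[[0,0.2,0.08,0,0],[0,0.41,0.08,0.2,0],[0,0.41,0.08,0.5,0],[0,0.41,0.08,0.66,0],[0,0.41,0.08,0.66,0],[0,0.41,0.08,0.66,0],[0,0.41,0.08,0.66,0],[0,0.41,0.08,0.66,0],[0,0.41,0.08,0.66,0]])

```text
time_s: 28.77
eef_pos: [587.3, -383.9, 62.7]
orientation: [[0.979, -0.205, 0.002], [-0.205, -0.979, -0.001], [0.003, 0.001, -1.0]]
contact_force: [0.5, 0.2, 0.1]
grip_width: 94.0
gripper_force: 0.0
```

Request:
carry_out(motion=[[0,0,0,0.2,0],[0,0,0,0.4,0],[0,0,0,0.48,0],[0,0,0,0.48,0],[0,0,0,0.48,0],[0,0,0,0.48,0]])

```text
time_s: 29.27
eef_pos: [587.3, -384.0, 14.4]
orientation: [[0.979, -0.204, 0.002], [-0.204, -0.979, -0.001], [0.002, 0.001, -1.0]]
contact_force: [0.4, -0.0, 0.1]
grip_width: 93.9
gripper_force: 0.0
```

Request:
carry_out(motion=[[0.6,0,0,0,0],[0.65,0,0,0,0],[0.75,0,0,0,0],[0.75,0,0,0,0],[0.75,0,0,0,0],[0.75,0,0,0,0],[0.75,0,0,0,0],[0.75,0,0,0,0],[0.75,0,0,0,0],[0.75,0,0,0,0],[0.75,0,0,0,0],[0.75,0,0,0,0]], grip_force=15)

```text
time_s: 30.27
eef_pos: [586.4, -383.3, 12.9]
orientation: [[0.979, -0.204, -0.0], [-0.204, -0.979, -0.0], [-0.0, 0.0, -1.0]]
contact_force: [-0.4, -0.2, 0.7]
grip_width: 35.5
gripper_force: 15.0
```

Request:
carry_out(motion=[[0.75,0,0,-0.3,0],[0.75,0,0,-0.6,0],[0.75,0,0,-0.9,0],[0.75,0,0,-1,0],[0.75,0,0,-1,0],[0.75,0,0,-1,0],[0.75,0,0,-1,0]])

```text
time_s: 30.85
eef_pos: [585.3, -382.3, 110.9]
orientation: [[0.979, -0.204, -0.003], [-0.204, -0.979, 0.002], [-0.003, -0.001, -1.0]]
contact_force: [0.0, 0.2, -1.5]
grip_width: 35.5
gripper_force: 15.0
```

Run:
```python
from h import *
c=snap('side'); cv2.imwrite('pics/s8.png',cv2.cvtColor(cv2.resize(c['frame'][150:330,200:400],None,fx=3,fy=3,interpolation=cv2.INTER_CUBIC),cv2.COLOR_RGB2BGR))
plan([465.8,-319,112],-11.5)
```

```text
from [ 585.2 -382.3  110.7] yaw -11.78 shift [-1.298 -0.376 -0.013] turn -0.0016
```

View pics/s8.png

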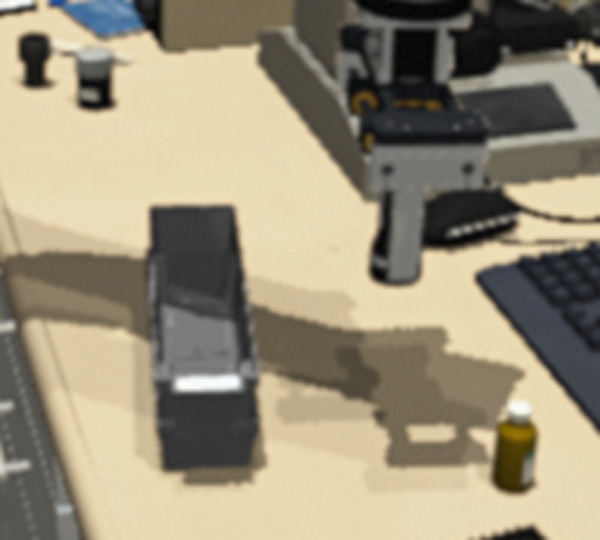

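The stack is level, with the label at crop (208,383) over the plain end, and the loupe is upright in the gripper.

Request:
carry_out(motion=[[0.75,-0.2,-0.06,0,0],[0.75,-0.4,-0.12,0,0],[0.75,-0.6,-0.18,0,0],[0.75,-0.65,-0.19,0,0]])

```text
time_s: 31.23
eef_pos: [522.5, -349.1, 111.0]
orientation: [[0.979, -0.205, -0.006], [-0.205, -0.979, 0.004], [-0.007, -0.003, -1.0]]
contact_force: [0.2, 0.4, 0.3]
grip_width: 35.6
gripper_force: 15.0
```

Request:
carry_out(motion=[[0.75,-0.2,-0.06,0,0],[0.75,-0.4,-0.12,0,0],[0.75,-0.65,-0.19,0,0],[0.75,-0.65,-0.19,0.1,0],[0.75,-0.65,-0.19,0.1,0],[0.75,-0.65,-0.19,0.1,0],[0.75,-0.65,-0.19,0.1,0],[0.75,-0.65,-0.19,0.1,0],[0.75,-0.65,-0.19,0.1,0],[0.75,-0.65,-0.19,0.1,0]])

```text
time_s: 32.07
eef_pos: [467.5, -319.8, 103.0]
orientation: [[0.979, -0.204, 0.0], [-0.204, -0.979, -0.0], [0.001, 0.0, -1.0]]
contact_force: [0.0, 0.5, 0.7]
grip_width: 35.3
gripper_force: 15.0
```

Run:
```python
from h import *
plan([465.8,-319,52],-11.6)
```

```text
from [ 467.5 -319.8  103. ] yaw -11.77 shift [-0.018 -0.005  0.51 ] turn -0.001
```

Request:
carry_out(motion=[[0.75,-0.017,0,0.1,0],[0.75,-0.017,0,0.2,0],[0.75,-0.017,0,0.3,0],[0.75,-0.017,0,0.4,0],[0.75,-0.017,0,0.46,0],[0.75,-0.017,0,0.5,0],[0.75,-0.017,0,0.51,0],[0.75,-0.017,0,0.52,0],[0.75,-0.017,0,0.52,0],[0.75,-0.017,0,0.52,0],[0.75,-0.017,0,0.52,0]])

```text
time_s: 32.98
eef_pos: [465.6, -319.4, 51.4]
orientation: [[0.979, -0.204, 0.001], [-0.204, -0.979, -0.0], [0.001, 0.0, -1.0]]
contact_force: [-0.6, 0.3, -0.5]
grip_width: 35.4
gripper_force: 15.0
```

Within about 1.5 mm of the floor, so I lower slightly, release and lift.

Request:
carry_out(motion=[[0.75,0,0,0.006,0],[0.75,0,0,0.01,0],[0.75,0,0,0.01,0],[0.75,0,0,0.01,0],[0.75,0,0,0.01,0]])

```text
time_s: 33.4
eef_pos: [465.3, -319.2, 50.0]
orientation: [[0.979, -0.204, 0.0], [-0.204, -0.979, -0.0], [0.0, 0.0, -1.0]]
contact_force: [0.4, 0.3, -0.1]
grip_width: 35.6
gripper_force: 15.0
```

Request:
carry_out(motion=[[0.58,0,0,0,0],[0.53,0,0,0,0],[0.51,0,0,0,0],[0.51,0,0,0,0],[0.51,0,0,0,0],[0.51,0,0,-0.15,0],[0.51,0,0,-0.35,0],[0.51,0,0,-0.6,0],[0.51,0,0,-0.9,0],[0.51,0,0,-1,0],[0.51,0,0,-1,0],[0.51,0,0,-1,0]])

```text
time_s: 34.4
eef_pos: [465.3, -319.0, 149.9]
orientation: [[0.979, -0.204, 0.0], [-0.204, -0.979, -0.0], [0.0, -0.0, -1.0]]
contact_force: [-0.3, 0.7, 0.7]
grip_width: 46.0
gripper_force: 0.0
```

Request:
carry_out(motion=[[0.4,0,-0.3,0,0],[0.4,0,-0.6,0,0],[0.4,0,-1,0,0],[0.4,0,-1,0,0],[0.4,0,-1,0,0],[0.4,0,-1,0,0]])

```text
time_s: 34.9
eef_pos: [484.8, -221.2, 148.7]
orientation: [[0.979, -0.204, -0.002], [-0.204, -0.979, 0.0], [-0.002, 0.0, -1.0]]
contact_force: [-0.6, -0.6, -0.1]
grip_width: 56.3
gripper_force: 0.0
```

Request:
carry_out(motion=[[0.4,0,-0.3,0,0],[0.4,0,-0.6,0,0],[0.4,0,-1,0,0],[0.4,0,-1,0,0],[0.4,0,-1,0,0],[0.4,0,-1,0,0],[0.4,0,-1,0,0],[0.4,0,-1,0,0]])

```text
time_s: 35.57
eef_pos: [505.6, -125.6, 149.8]
orientation: [[0.978, -0.208, -0.0], [-0.208, -0.978, -0.001], [-0.0, 0.001, -1.0]]
contact_force: [0.1, 0.1, 0.2]
grip_width: 55.9
gripper_force: 0.0
```

Run:
```python
from h import *
a=np.radians(78.4);ex=np.array([np.cos(a),np.sin(a)]);ey=np.array([-ex[1],ex[0]]);o=np.array([465.7,-319])
c=snap('top');P=cloud(c).reshape(-1,3)
q=np.c_[(P[:,:2]-o)@ex,(P[:,:2]-o)@ey,P[:,2]]
s=q[(abs(q[:,0])<150)&(abs(q[:,1])<45)&(q[:,2]>68)&(q[:,2]<84)&~((abs(q[:,0])<25)&(abs(q[:,1])<22))]
print(cv2.minAreaRect(s[:,:2].astype(np.float32)),len(s))
for lo,hi in((-125,-60),(60,118)):
    for g in (-1,1):
        z=s[(s[:,0]>lo)&(s[:,0]<hi)&(s[:,1]*g>26)];print(lo,g,len(z),np.median(z[:,2]).round(1) if len(z) else '')
l=q[(abs(q[:,0])<25)&(abs(q[:,1])<20)&(q[:,2]>60)];print('loupe',l.mean(0).round(1),len(l))
f1=cv2.resize(c['frame'][180:280,290:430],(560,400),interpolation=cv2.INTER_CUBIC)
d=snap('side');f2=cv2.resize(d['frame'][180:330,220:310],(240,400),interpolation=cv2.INTER_CUBIC)
cv2.imwrite('pics/end.png',cv2.cvtColor(np.hstack([f1,f2]),cv2.COLOR_RGB2BGR))
```

```text
((-7.459014892578125, -0.7310142517089844), (66.92681121826172, 255.05393981933594), 89.38663482666016) 355
-125 -1 33 73.9
-125 1 29 73.5
60 -1 15 73.7
60 1 23 74.6
loupe [ 0.4  0.6 67.9] 95
```

View pics/end.png

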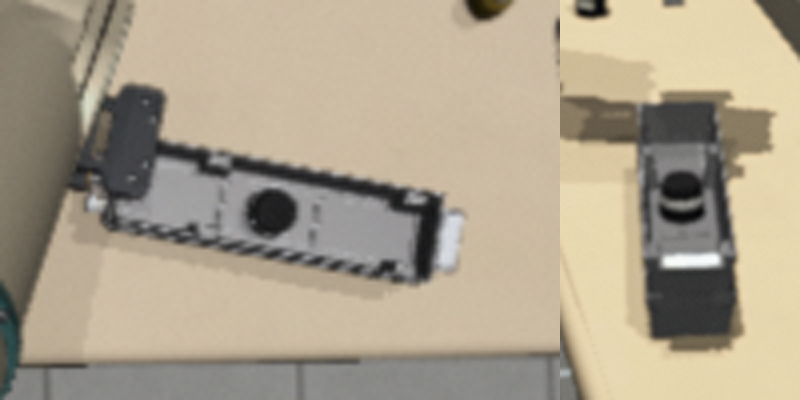

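The upper tray is level at 74 mm rim height. Its centre is within about 1 mm of the lower tray's, and its label is over the plain end. The loupe stands upright in the middle bay at picture position (270,212), and the arm is clear.

```bash
python3 -c "
from rig import job_done;print(job_done())"
```

```text
the job is handed in; nothing more can be done
None
```

The job is handed in (no verdict came back): all three mounts are in the started tray, the empty tray is stacked turned and level on the ribs, the loupe stands in its middle bay, and the bystanders were not touched.

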